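# Clip the fittings down and hold the display board tipped up

## Task

The stay of the tilting display board is off for repair, so you are to hold the board: first press the spring clip down over each of the two fittings until it snaps shut and stays shut, with the board lying flat. Then lift the board by its brass bow handle until it stands at 40 degrees from flat, and finish while still holding it there by the handle, steady, with both clips shut over their fittings. Leave the other things on the counter where they lie.

Things in the scene. Friction and masses are not known exactly. Their poses are not given: they have to be found in the camera images.
- case: The low walnut counter case, fixed to the counter, 250 (x) x 380 (y) x 50 mm high, small stock inside. Case frame: origin at the centre of the case's underside, x away from the robot across its depth, y to the left, z up. Its lid is the dark walnut display board.
- board (a joint): Angle of the tilting display board (dark walnut, 250 x 380 x 14 mm, 0.8 kg, lid of the case) in rad: 0 lying flat, growing as the edge nearest the robot is lifted (40 degrees = 0.698), stop at 1.5. Hinge line along the case's y at case x 128.5, z 50.5 mm. Let go, it falls flat. Lying flat, its face is at z 64.5 mm.
- board_hinge (a point): Middle of the board's hinge line; axes of the board: -x runs from the hinge up the board to its free edge, y along the hinge line, z out of the board's display face. It turns with the board.
- pull: Brass bow handle on the display face near the board's free edge: round bar 10 mm thick along y, on two 11 mm legs 96 mm apart. Origin at the middle of the bar, 42 mm above the face; in the board's axes at (-222, 0, 56) mm from board_hinge, so case (-93.5, 0, 106.5) mm with the board flat. Axes of the board. The bar may turn in the fingers as the board tilts.
- clip_l (a joint): Angle of the left (+y) spring clip's strap in rad: 0 shut, lying along the board over the fitting; starts open at 0.8 to 1.1, free end raised. A weak spring (under 1 N) lifts it; from 0.14 to 0.07 its rolled end must be pressed past a sprung ball (6 to 10 N at the press point), which then snaps it to 0 and holds it shut; let go sooner, it springs part open.
- clip_l_hinge (a point): Middle of the left (+y) clip's hinge line (along the case's y), 25.5 mm above the board's face; case (83.5, +105, 90) mm with the board flat. Axes of the strap: -x along it to the free end, z out of its upper face. Beyond it (+x, 27 mm) stands the clip's round brass tension knob, 24 mm across, top 31 mm above the board; no need to turn it.
- clip_l_press (a point): Where the left (+y) clip is pressed: dark pad on the upper face of its brass strap, 62 mm from the hinge line. The strap is 20 mm wide, 3 thick, 92 long to its 8 mm rolled free end, the end towards the handle. Facing that end stands the brass catch with the sprung ball: its front 100 mm from the hinge line (ball 90 mm), top 37 mm above the board. Axes of the strap.
- bay_l (a point): Centre of the blue felt pad (78 x 62 mm) on the board under the left (+y) clip, where that fitting lies. Axes of the board.
- clip_r (a joint): Angle of the right (-y) spring clip's strap in rad: 0 shut, lying along the board over the fitting; starts open at 0.8 to 1.1, free end raised. A weak spring (under 1 N) lifts it; from 0.14 to 0.07 its rolled end must be pressed past a sprung ball (6 to 10 N at the press point), which then snaps it to 0 and holds it shut; let go sooner, it springs part open.
- clip_r_hinge (a point): Middle of the right (-y) clip's hinge line (along the case's y), 25.5 mm above the board's face; case (83.5, -105, 90) mm with the board flat. Axes of the strap: -x along it to the free end, z out of its upper face. Beyond it (+x, 27 mm) stands the clip's round brass tension knob, 24 mm across, top 31 mm above the board; no need to turn it.
- clip_r_press (a point): Where the right (-y) clip is pressed: dark pad on the upper face of its brass strap, 62 mm from the hinge line. The strap is 20 mm wide, 3 thick, 92 long to its 8 mm rolled free end, the end towards the handle. Facing that end stands the brass catch with the sprung ball: its front 100 mm from the hinge line (ball 90 mm), top 37 mm above the board. Axes of the strap.
- bay_r (a point): Centre of the blue felt pad (78 x 62 mm) on the board under the right (-y) clip, where that fitting lies. Axes of the board.
- pawl: Bronze winch pawl, 62 x 34 x 20 mm, 0.2 kg, loose on the felt under one of the two clips (either). Origin at the centre of its underside.
- gooseneck: Brass gooseneck fitting, 62 x 36 x 20 mm, 0.2 kg, loose on the felt under the other clip. Origin at the centre of its underside.
- deadlight_rim: Bystander: chromed deadlight ring, 160 mm across, 112 mm inside, 20 mm high, three small lugs, lying flat on the counter. Origin under its centre.
- belaying_pin: Bystander: dark iron belaying pin, 270 mm long, up to 38 mm thick, lying along its x. Origin under its middle.
- stay: Bystander: the board's brass stay, taken off for repair: slotted bar 170 x 16 x 4 mm with a 22 mm knob 14 mm high, lying along its x. Origin under its middle.
- oil_can: Bystander: dark blue can, 56 mm across, 110 mm high, upright. Origin under its centre.
- shackle: Bystander: chromed bow shackle about 75 x 65 x 14 mm lying flat. Origin under its middle.
There are look-alikes about, which are no part of the job. What is shaped like the pawl but blue or purple is not meant.

How it is judged:
By the outcome, as a careful person would: the job done as asked, in the order asked, and still so for the second after the job is handed in, while the arm keeps its last pose, push and grip.
It also fails if it takes over 56 s, if anything falls off the work surface, if the arm or the gripper's body presses on something with over 40 N, if the wrist force passes 120 N, or if a joint passes its speed limit or range.

## Robot

A 7-joint arm with a two-finger parallel gripper is mounted at the origin on the work surface. World frame = base frame: x ahead of the robot, y to its left, z up, the work surface at z = 0. Lengths are in m, angles in rad, forces in N, time in s.
With the tool pointing down it reaches from about 0.4 to 0.85 m from the base axis. Payload 10.4 kg.
Tool frame: the origin (TCP) lies at the very end of the fingers, on their centre line; the grasp point (between the pads) lies 19 mm behind it; z points along the fingers, y is the line along which they close (so a half turn about z gives the same grasp; the last joint's range is limited). The gripper opens to 85 mm and grips with 20 to 120 N. Pads are 22 mm wide; open, the fingers measure 114 mm over their backs; the gripper's body (76 mm by 85 mm) begins 54 mm behind the grasp point. The pads swing forward as they close: fully open they stand 13 mm farther back than shut.
Start: joints at [-1.347, 0.332, -0.065, 1.46, 0.022, 1.35, -0.088], TCP at [0.153, 0.606, 0.231] pointing down, gripper open.
Joint ranges: [-2.6, 2.6], [-0.5, 2.12], [-1.47, 1.34], [0.16, 2.42], [-1.27, 4.41], [0.06, 2.06], [-2.6, 2.6]. Speed limits (rad/s): [2.22, 2.22, 2.79, 2.79, 3.14, 3.14, 3.14].

## Interface

Orientations are given as a unit quaternion [x, y, z, w].
In Python, from workcell import * gives the robot as it stands. The module is installed in compiled form; this text tells all that it offers.
- The arm moves only by the tool carry_out, never from a script. Its argument "motion" is a list of rows, each an object with "xyz": the shift along the tool's x, y, z in m, a list of three; "angular": the turn, a rotation vector about the tool's x, y, z in degrees, a list of three. A call has 1 to 12 rows; each row is the pose to reach, as a shift and turn from the pose commanded when the call began, along the tool's axes at that moment; what a row does not reach only later rows make up. A row lasts 1/10 s, in which the tool goes at most 50 mm and 8.59 degrees, less where a joint would pass 70% of its speed; a pose out of reach is approached as far as the arm can. A call with a gripper value outside its range is refused whole. "hand" is the opening, from 0 (shut) to 1 (fully open), set as the call begins (left out, the last holds). The fingers move at their own pace and stop on an object; "grip_force" is the grip in N (left out, the last holds). Time passes only in rows, so rows that repeat a pose let the fingers close. It gives the time, the measured TCP pose, the force, the opening and the grip force at its end, in the units of the state.
- get_obs(): the state, without advancing time (a new reading comes with each control period).
- camera(name): name is "scene" or "side" or "wrist"; returns a dict with "img" (420x560x3 uint8, red, green, blue), "fx", "fy", "cx", "cy" (pixels), "extrinsics" (4x4, takes a point from camera to world coordinates). Camera axes: x right, y up, looking along -z (the intrinsics and any distortion apply to the point x, -y, -z); pixel columns grow to the right and rows downward; lengths in m; the calibration is good to about 2 mm. A picture is of the moment at which its call begins. There is no depth.
- hand_in(): hands the job in; it is judged then, once.
The state is a dict: "clock": time; "joint_pos": joint angles; "joint_velocities": joint speeds; "tau": joint torques, N m; "position": TCP position; "ee_rot": TCP orientation; "ft_force": force on the tool from outside, world axes, zero at the start; "torque": the same for the moment, N m; "grip_width": opening from 0.0 (shut) to 1.0 (fully open); "grasp_force": force on a finger pad.
Only numpy, scipy, OpenCV 4.12 (cv2) and the standard library are available. Lean on these libraries where they do the work, as an engineer would, in place of code of your own. Each camera call takes 0.05 s, during which the arm holds its last target. There are 200 camera calls.

## Working session

There is one attempt and no reset: what is moved stays moved. The work goes in short steps, Python scripts to look and compute and a tool call to move; the robot and the scene stay as the last step left them, time stands still between calls to the robot, and variables do not carry over. Pictures are saved under pics/ and viewed, at most 10 in all, crops included, and the job is handed in when it is done.

Besides the shell and the picture viewer there is one more tool, called after ">>>" as name([rows], argument=value, ...), one row to a line, values as JSON. carry_out: Moves the arm, as the interface text tells. Its arguments: {"type":"object","properties":{"motion":{"type":"array"},"hand":{"type":"number"},"grip_force":{"type":"number"}},"required":["motion"]}

```bash
mkdir -p pics
python3 - <<'E'
from workcell import *
import cv2,numpy as np
o=get_obs();print({k:np.round(v,3) for k,v in o.items()})
for n in("scene","side"):
    c=camera(n);cv2.imwrite(f"pics/{n}0.png",c["img"][:,:,::-1]);np.savez(f"{n}0.npz",**c)
    print(n,[c[k] for k in("fx","fy","cx","cy")],np.round(c["extrinsics"],3).tolist(),c.keys())
E
```

```text
{'clock': np.float64(0.0), 'joint_pos': array([-1.347,  0.333, -0.065,  1.461,  0.022,  1.35 , -0.089]), 'joint_velocities': array([-0.001, -0.   ,  0.002, -0.001, -0.002, -0.001, -0.001]), 'tau': array([-1.0000e-03, -6.2544e+01,  4.9000e-02, -3.9161e+01,  1.6000e-02,
        1.0000e-02, -0.0000e+00]), 'position': array([0.153, 0.606, 0.231]), 'ee_rot': array([ 0.123,  0.992, -0.001, -0.   ]), 'ft_force': array([0.179, 0.053, 0.633]), 'torque': array([-0.006, -0.035, -0.01 ]), 'grasp_force': np.float64(0.0), 'grip_width': np.float64(0.996)}
scene [397.94430402887673, 397.94430402887673, 278.1905943574564, 206.33916357995312] [[0.909, -0.302, 0.287, 0.877], [0.416, 0.666, -0.619, -0.734], [-0.004, 0.682, 0.731, 0.955], [0.0, 0.0, 0.0, 1.0]] dict_keys(['img', 'fx', 'fy', 'cx', 'cy', 'extrinsics'])
side [419.57883844894855, 419.57883844894855, 279.8246407271832, 203.91454559069624] [[-0.851, 0.406, -0.334, 0.13], [-0.525, -0.646, 0.554, 0.658], [0.009, 0.646, 0.763, 1.013], [0.0, 0.0, 0.0, 1.0]] dict_keys(['img', 'fx', 'fy', 'cx', 'cy', 'extrinsics'])
```

View pics/scene0.png

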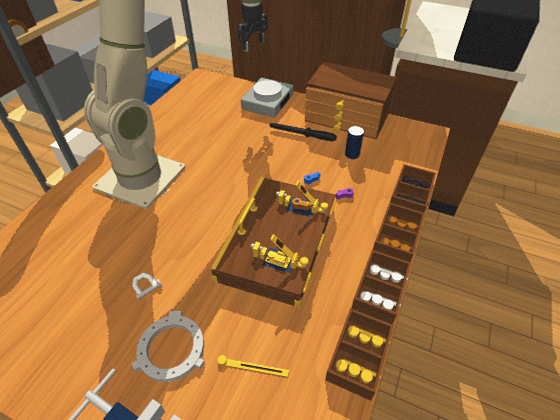

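View pics/side0.png

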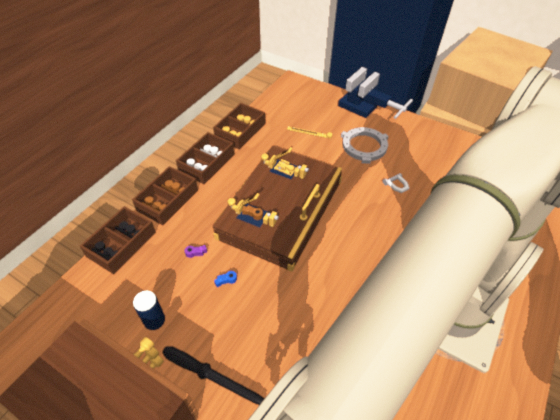

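The scene view shows the case at about (275,240), its handle bar at (242,218), the +y clip at (302,200) with the bronze pawl, and the -y clip at (278,255) with the brass gooseneck. Look-alikes are the blue pawl (313,177), the purple pawl (344,193) and a brass piece on the counter (340,108). The side view shows the handle at (312,200) and the clips at (285,165) and (250,210). I choose the two clips on the board and check them in a close crop.

Run:
```python
import cv2,numpy as np
a=cv2.imread("pics/scene0.png")[172:304,205:340];b=cv2.imread("pics/side0.png")[140:272,212:347]
f=lambda i:cv2.resize(i,None,fx=2.95,fy=4,interpolation=cv2.INTER_CUBIC)
cv2.imwrite("pics/crop.png",np.hstack([f(a),f(b)]))
```

```text
(no output)
```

View pics/crop.png

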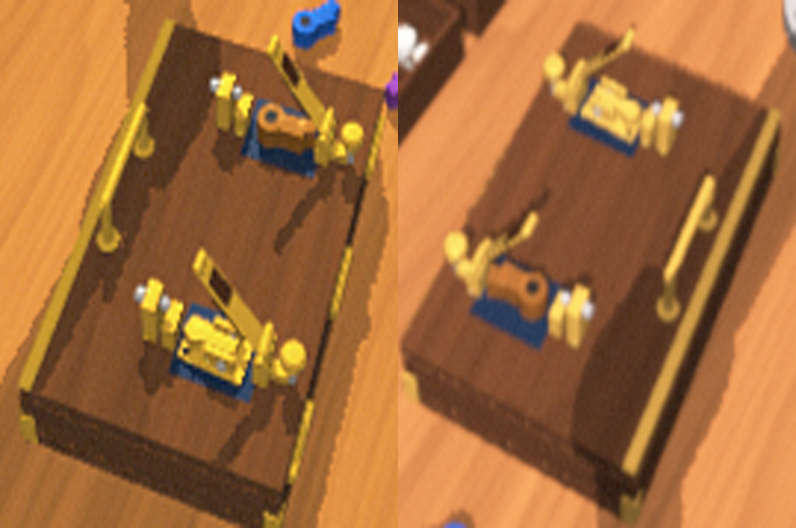

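The crop confirms it: bronze pawl under the +y clip, brass gooseneck under the -y clip, and both straps raised with dark pads. Crop pixels: scene pads (290,66) and (220,290); handle bar from (143,108) to (104,203).

```bash
cat > h.py <<'E'
import numpy as np
from scipy.spatial.transform import Rotation as R
def ray(c,u,v):
    E=c["extrinsics"];d=E[:3,:3]@np.array([(u-c["cx"])/c["fx"],-(v-c["cy"])/c["fy"],-1]);return E[:3,3],d
def onz(c,u,v,z):
    o,d=ray(c,u,v);return o+d*(z-o[2])/d[2]
E
python3 - <<'E'
from h import *
C={n:np.load(n+"0.npz") for n in("scene","side")}
fs=lambda x,y:(205+x/2.95-.5,172+y/4-.5); fd=lambda x,y:(212+(x-398)/2.95-.5,140+y/4-.5)
L=[("scene",168,22,-125,190,64.5),("scene",22,390,-125,-190,64.5),("scene",285,490,125,-190,64.5),("scene",388,95,125,190,64.5),
("scene",352,130,110.5,105,92),("scene",292,350,110.5,-105,92),("scene",143,108,-93.5,48,106.5),("scene",104,203,-93.5,-48,106.5),
("side",780,112,-125,-190,64.5),("side",632,470,-125,190,64.5),("side",580,25,125,-190,64.5),("side",403,345,125,190,64.5),
("side",553,65,110.5,-105,92),("side",455,243,110.5,105,92),("side",709,182,-93.5,-48,106.5),("side",672,272,-93.5,48,106.5)]
W=np.array([onz(C[n],*(fs if n=="scene" else fd)(x,y),z/1e3)[:2] for n,x,y,_,_,z in L]);P=np.array([l[3:5] for l in L])/1e3
def fit(i):
    w,p=W[i].mean(0),P[i].mean(0);rot,_=R.align_vectors(np.c_[W[i]-w,0*W[i][:,:1]],np.c_[P[i]-p,0*P[i][:,:1]])
    M=rot.as_matrix()[:2,:2];t=w-M@p;return M,t
for nm,i in(("scene",slice(0,8)),("side",slice(8,16)),("all",slice(0,16))):
    M,t=fit(i);print(nm,t.round(4),np.degrees(np.arctan2(M[1,0],M[0,0])).round(2));print(((W[i]-P[i]@M.T-t)*1e3).round(1).tolist())
M3=np.eye(3);M3[:2,:2]=M;t3=np.r_[t,0]
for n,y,x,v,f in(("scene",.105,290,66,fs),("scene",-.105,220,290,fs)):
    o,d=ray(C[n],*f(x,v));o=M3.T@(o-t3);d=M3.T@d;q=o+d*(y-o[1])/d[1];print(q,np.hypot(q[0]-.0835,q[2]-.09),np.arctan2(q[2]-.09,.0835-q[0]))
E
```

```text
scene [ 0.5629 -0.0581] 5.77
[[3.4, -1.5], [4.5, -1.8], [1.1, 1.6], [5.2, -5.5], [-3.8, 3.7], [-4.9, 2.6], [-2.2, 1.8], [-3.3, -1.0]]
side [ 0.5599 -0.0624] 5.89
[[3.8, -0.3], [5.7, -1.3], [-6.1, 2.5], [-3.0, -0.4], [0.0, 0.9], [0.8, -0.1], [0.1, -0.3], [-1.3, -1.0]]
all [ 0.5614 -0.0602] 5.83
[[5.1, 0.8], [5.8, 0.5], [2.5, 3.7], [6.9, -3.5], [-2.2, 5.8], [-3.4, 4.7], [-0.7, 4.1], [-1.9, 1.3], [2.5, -2.6], [4.0, -3.6], [-7.4, 0.5], [-4.7, -2.5], [-1.4, -1.2], [-0.8, -2.2], [-1.4, -2.6], [-2.9, -3.3]]
[0.04326533 0.105      0.14372031] 0.06711706259296636 0.9279574787067458
[ 0.04135884 -0.105       0.13524693] 0.06183172534296788 0.8209231667868638
```

>>> carry_out([
  {"xyz":[-0.564,-0.433,0],"angular":[0,0,70]},
  {"xyz":[-0.564,-0.433,0],"angular":[0,0,70]},
  {"xyz":[-0.564,-0.433,0],"angular":[0,0,70]},
  {"xyz":[-0.564,-0.433,0],"angular":[0,0,70]},
  {"xyz":[-0.564,-0.433,0],"angular":[0,0,70]},
  {"xyz":[-0.564,-0.433,0],"angular":[0,0,70]},
  {"xyz":[-0.564,-0.433,0],"angular":[0,0,70]},
  {"xyz":[-0.564,-0.433,0],"angular":[0,0,70]},
  {"xyz":[-0.564,-0.433,0],"angular":[0,0,70]},
  {"xyz":[-0.564,-0.433,0],"angular":[0,0,70]},
  {"xyz":[-0.564,-0.433,0],"angular":[0,0,70]},
  {"xyz":[-0.564,-0.433,0],"angular":[0,0,70]},
], hand=0)

```text
clock: 1.3
position: [0.5257, 0.1337, 0.2313]
ee_rot: [0.67, 0.742, 0.0, -0.0]
ft_force: [0.6, 1.0, 0.2]
grip_width: 0.0
grasp_force: 0.0
```

>>> carry_out([
  {"xyz":[0,0,0],"angular":[0,0,0]},
  {"xyz":[0,0,0],"angular":[0,0,0]},
])

```text
clock: 1.5
position: [0.5252, 0.1343, 0.2308]
ee_rot: [0.671, 0.741, -0.0, -0.0]
ft_force: [-0.6, 0.4, 0.1]
grip_width: -0.003
grasp_force: 0.0
```

```bash
cat >> h.py <<'E'
T=np.array([.5605,-.0607,0]);YAW=np.radians(5.83)
def case(x,y,z): return T+R.from_euler('z',YAW).apply(np.array([x,y,z])/1e3)
def go(o,p):
    r=R.from_quat(o["ee_rot"]);Y=r.as_matrix()[:,1]
    print("shift",r.inv().apply(p-o["position"]).round(4),"tilt z",r.as_matrix()[:,2].round(3),"y yaw",np.degrees(np.arctan2(Y[1],Y[0])).round(2))
E
python3 - <<'E'
from workcell import *
from h import *
import cv2
o=get_obs();print(o["position"],o["ft_force"]);go(o,case(45,105,231))
c=camera("wrist");np.savez("w1.npz",**c);cv2.imwrite("pics/w1.png",c["img"][:,:,::-1]);print(c["extrinsics"].round(3).tolist(),c["fx"])
E
```

```text
[0.52519056 0.13425407 0.23084112] [-0.59677693  0.43470852  0.05719585]
shift [-0.0924  0.0605 -0.0002] tilt z [-0.001 -0.001 -1.   ] y yaw 5.7
[[0.995, -0.094, -0.031, 0.518], [0.099, 0.945, 0.311, 0.214], [-0.0, -0.312, 0.95, 0.373], [0.0, 0.0, 0.0, 1.0]] 309.7186022643045
```

View pics/w1.png

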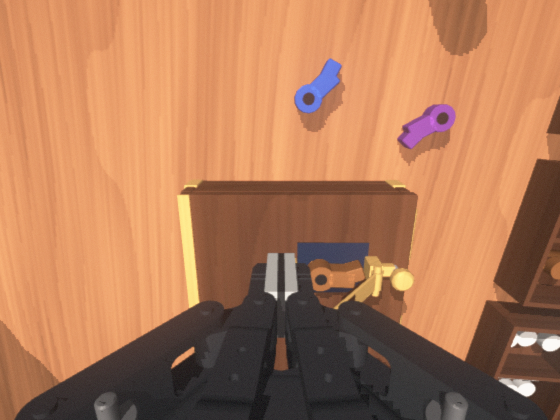

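The wrist view shows the closed fingertips at (281,260), the board's left-edge corners at (192,193) and (413,194), the pawl on its felt at (333,275), the +y strap at (365,290) and the knob at (402,279). Blue and purple look-alikes lie off the board.

Run:
```python
from h import *
c=np.load("w1.npz")
for u,v,k in((192,193,(-125,190,64.5)),(413,194,(125,190,64.5)),(402,279,(110.5,105,95.5))):
    print(((onz(c,u,v,k[2]/1e3)-case(*k))*1e3).round(1))
```

```text
[18.3  4.1  0. ]
[-3.   0.3  0. ]
[-2.1  4.2  0. ]
```

>>> carry_out([
  {"xyz":[-0.046,0.03,0],"angular":[0,0,0]},
  {"xyz":[-0.092,0.06,0],"angular":[0,0,0]},
  {"xyz":[-0.092,0.06,0],"angular":[0,0,0]},
  {"xyz":[-0.092,0.06,0],"angular":[0,0,0]},
])

```text
clock: 1.95
position: [0.5942, 0.0495, 0.2308]
ee_rot: [0.671, 0.742, -0.0, -0.0]
ft_force: [-1.0, 0.9, -0.4]
grip_width: -0.003
grasp_force: 0.0
```

Run:
```python
from workcell import *
from h import *
import cv2
o=get_obs();print(o["position"],o["ft_force"]);go(o,case(45,105,160))
c=camera("wrist");np.savez("w2.npz",**c);cv2.imwrite("pics/w2.png",c["img"][:,:,::-1])
```

```text
[0.59417689 0.04947705 0.23081248] [-0.96738997  0.9052941  -0.4199231 ]
shift [-0.0012  0.0004  0.0708] tilt z [-0.001 -0.001 -1.   ] y yaw 5.78
```

View pics/w2.png

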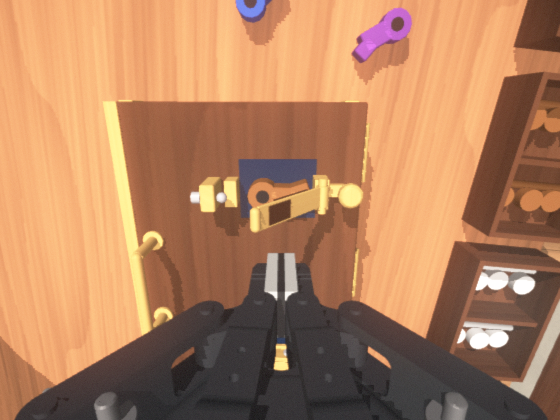

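The wrist view shows the strap from its hinge at (320,195) to its end at (257,218), the pad at (280,211), the knob at (350,196), the catch at (210,195), and the handle bar at (142,290).

Run:
```python
from h import *
c=np.load("w2.npz")
for u,v,k in((350,196,(110.5,105,95.5)),(369,103,(125,190,64.5)),(118,103,(-125,190,64.5))):
    print(((onz(c,u,v,k[2]/1e3)-case(*k))*1e3).round(1))
r=R.from_euler('z',YAW)
for u,v in((280,211),(257,218)):
    o,d=ray(c,u,v);o=r.inv().apply(o-T);d=r.inv().apply(d)
    for y in(.102,.105): q=o+d*(y-o[1])/d[1];print(q.round(4),np.hypot(q[0]-.0835,q[2]-.09),np.arctan2(q[2]-.09,.0835-q[0]))
```

```text
[-0.8  1.2 -0. ]
[ 3.8 -1.   0. ]
[16.8  0.6  0. ]
[0.0447 0.102  0.126 ] 0.052895157110977385 0.747401738218821
[0.0447 0.105  0.1347] 0.05920947794353195 0.8568363534203324
[0.0266 0.102  0.143 ] 0.07781887456934339 0.7499752972898893
[0.0272 0.105  0.1512] 0.08315879008958427 0.8275727443969518
```

>>> carry_out([
  {"xyz":[-0.001,0,0.04],"angular":[0,0,0]},
  {"xyz":[-0.001,0,0.07],"angular":[0,0,0]},
  {"xyz":[-0.001,-0.004,0.085],"angular":[0,0,0]},
  {"xyz":[-0.001,-0.01,0.1],"angular":[0,0,0]},
  {"xyz":[-0.001,-0.016,0.115],"angular":[0,0,0]},
  {"xyz":[-0.001,-0.021,0.125],"angular":[0,0,0]},
  {"xyz":[-0.001,-0.0235,0.131],"angular":[0,0,0]},
  {"xyz":[-0.001,-0.0235,0.135],"angular":[0,0,0]},
  {"xyz":[-0.001,-0.0235,0.135],"angular":[0,0,0]},
])

```text
clock: 2.9
position: [0.5705, 0.0479, 0.0964]
ee_rot: [0.67, 0.743, 0.0, -0.0]
ft_force: [1.3, 0.1, 0.2]
grip_width: 0.001
grasp_force: 0.0
```

Run:
```python
from workcell import *
from h import *
o=get_obs();print(o["position"],o["ft_force"]);go(o,case(21.5,105,91.5))
```

```text
[0.57050981 0.04785695 0.09640009] [1.27938202 0.14814176 0.21999047]
shift [-0.002   0.0005  0.0049] tilt z [-0.     0.001 -1.   ] y yaw 5.94
```

>>> carry_out([
  {"xyz":[-0.001,0,0.002],"angular":[0,0,0]},
  {"xyz":[-0.001,0,0.004],"angular":[0,0,0]},
  {"xyz":[-0.001,0,0.005],"angular":[0,0,0]},
  {"xyz":[-0.001,0,0.005],"angular":[0,0,0]},
])

```text
clock: 3.3
position: [0.571, 0.0458, 0.0915]
ee_rot: [0.67, 0.742, 0.0, -0.0]
ft_force: [0.3, 0.3, 3.0]
grip_width: 0.002
grasp_force: 1.6
```

Run:
```python
from workcell import *
import cv2,numpy as np
o=get_obs();print(o["position"],o["ft_force"])
a=camera("scene")["img"];b=camera("side")["img"]
cv2.imwrite("pics/c2.png",cv2.resize(np.hstack([a[172:304,205:340],b[140:272,212:347]])[:,:,::-1],None,fx=2.95,fy=4,interpolation=cv2.INTER_CUBIC))
```

```text
[0.57095146 0.04579343 0.09150589] [0.27480589 0.34583465 2.99258945]
```

View pics/c2.png

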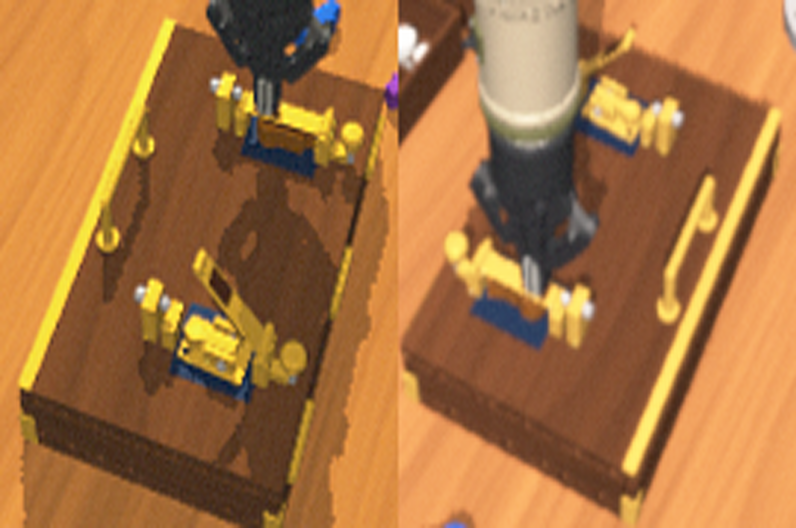

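The +y strap is nearly flat under the fingertips at (265,115) left and (533,275) right. I keep pressing.

>>> carry_out([
  {"xyz":[0,0,0.001],"angular":[0,0,0]},
  {"xyz":[0,0,0.002],"angular":[0,0,0]},
  {"xyz":[0,0,0.003],"angular":[0,0,0]},
  {"xyz":[0,0,0.003],"angular":[0,0,0]},
])

```text
clock: 3.8
position: [0.5711, 0.0458, 0.0904]
ee_rot: [0.67, 0.742, 0.001, -0.0]
ft_force: [-11.5, -0.4, 25.8]
grip_width: -0.003
grasp_force: 13.0
```

>>> carry_out([
  {"xyz":[0,0,-0.01],"angular":[0,0,0]},
  {"xyz":[0,0,-0.05],"angular":[0,0,0]},
  {"xyz":[0,0,-0.09],"angular":[0,0,0]},
  {"xyz":[0,0,-0.14],"angular":[0,0,0]},
  {"xyz":[0.05,0.006,-0.14],"angular":[0,0,0]},
  {"xyz":[0.1,0.012,-0.14],"angular":[0,0,0]},
  {"xyz":[0.15,0.018,-0.14],"angular":[0,0,0]},
  {"xyz":[0.2,0.023,-0.14],"angular":[0,0,0]},
  {"xyz":[0.208,0.023,-0.14],"angular":[0,0,0]},
  {"xyz":[0.208,0.023,-0.14],"angular":[0,0,0]},
  {"xyz":[0.208,0.023,-0.14],"angular":[0,0,0]},
])

```text
clock: 4.9
position: [0.5729, 0.2531, 0.2282]
ee_rot: [0.671, 0.742, -0.0, 0.0]
ft_force: [-0.7, -0.9, -0.1]
grip_width: -0.002
grasp_force: 0.0
```

Run:
```python
from workcell import *
from h import *
import cv2
o=get_obs();print(o["position"],o["ft_force"]);go(o,case(45,-105,160))
a=camera("side")["img"][130:290,200:350];b=camera("wrist")["img"]
cv2.imwrite("pics/c3.png",np.hstack([cv2.resize(a,(394,420),interpolation=cv2.INTER_CUBIC),cv2.resize(b,(400,300))[:,:].copy() if 0 else b[:,80:480]])[:,:,::-1])
```

```text
[0.57287624 0.25313056 0.2281513 ] [-0.7272489  -0.92131681 -0.13620161]
shift [-0.4159  0.0013  0.0686] tilt z [ 0.    -0.001 -1.   ] y yaw 5.76
```

View pics/c3.png

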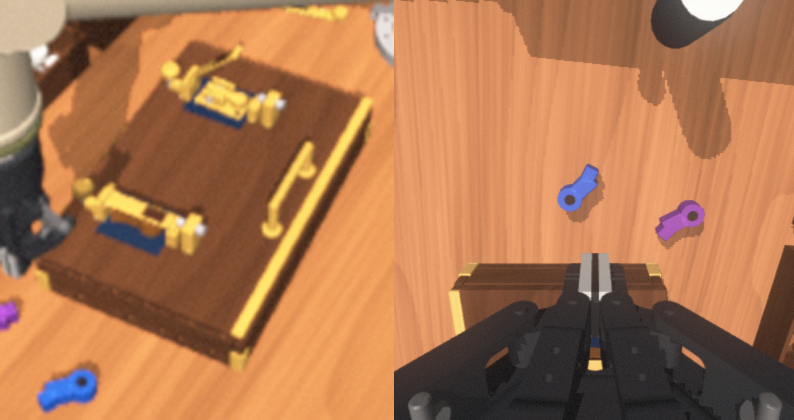

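I had the sign of tool x wrong, so the arm went to +y. It did no harm, and the view shows the +y clip shut flat at (140,210). Now to the -y clip.

>>> carry_out([
  {"xyz":[-0.416,0.001,0],"angular":[0,0,0]},
  {"xyz":[-0.416,0.001,0],"angular":[0,0,0]},
  {"xyz":[-0.416,0.001,0],"angular":[0,0,0]},
  {"xyz":[-0.416,0.001,0],"angular":[0,0,0]},
  {"xyz":[-0.416,0.001,0],"angular":[0,0,0]},
  {"xyz":[-0.416,0.001,0],"angular":[0,0,0]},
  {"xyz":[-0.416,0.001,0],"angular":[0,0,0]},
  {"xyz":[-0.416,0.001,0],"angular":[0,0,0]},
  {"xyz":[-0.416,0.001,0],"angular":[0,0,0]},
  {"xyz":[-0.416,0.001,0],"angular":[0,0,0]},
  {"xyz":[-0.416,0.001,0],"angular":[0,0,0]},
  {"xyz":[-0.416,0.001,0],"angular":[0,0,0]},
])

```text
clock: 6.2
position: [0.6161, -0.157, 0.2282]
ee_rot: [0.669, 0.743, 0.0, -0.0]
ft_force: [0.7, -0.1, 0.1]
grip_width: 0.002
grasp_force: 0.0
```

Run:
```python
from workcell import *
from h import *
o=get_obs();print(o["position"],o["ft_force"]);go(o,case(45,-105,160));go(o,case(21.5,-105,91))
```

```text
[ 0.61607408 -0.15700983  0.22824649] [ 0.69926222 -0.13698053  0.07409035]
shift [-0.0036 -0.0005  0.0682] tilt z [ 0.     0.001 -1.   ] y yaw 5.97
shift [-0.0036 -0.024   0.1372] tilt z [ 0.     0.001 -1.   ] y yaw 5.97
```

>>> carry_out([
  {"xyz":[-0.004,0,0.035],"angular":[0,0,0]},
  {"xyz":[-0.004,0,0.065],"angular":[0,0,0]},
  {"xyz":[-0.004,-0.004,0.082],"angular":[0,0,0]},
  {"xyz":[-0.004,-0.01,0.097],"angular":[0,0,0]},
  {"xyz":[-0.004,-0.016,0.112],"angular":[0,0,0]},
  {"xyz":[-0.004,-0.021,0.122],"angular":[0,0,0]},
  {"xyz":[-0.004,-0.024,0.128],"angular":[0,0,0]},
  {"xyz":[-0.004,-0.024,0.133],"angular":[0,0,0]},
  {"xyz":[-0.004,-0.024,0.136],"angular":[0,0,0]},
  {"xyz":[-0.004,-0.024,0.138],"angular":[0,0,0]},
  {"xyz":[-0.004,-0.024,0.139],"angular":[0,0,0]},
  {"xyz":[-0.004,-0.024,0.139],"angular":[0,0,0]},
])

```text
clock: 7.4
position: [0.5929, -0.1648, 0.0908]
ee_rot: [0.67, 0.742, 0.001, 0.0]
ft_force: [-5.9, 3.4, 14.0]
grip_width: 0.001
grasp_force: 7.1
```

>>> carry_out([
  {"xyz":[0,0,0.001],"angular":[0,0,0]},
  {"xyz":[0,0,0.001],"angular":[0,0,0]},
])

```text
clock: 7.6
position: [0.593, -0.1649, 0.0905]
ee_rot: [0.67, 0.742, 0.001, 0.0]
ft_force: [-9.5, 3.6, 19.6]
grip_width: 0.003
grasp_force: 10.0
```

>>> carry_out([
  {"xyz":[0,0,-0.01],"angular":[0,0,0]},
  {"xyz":[0,0,-0.05],"angular":[0,0,0]},
  {"xyz":[0,0,-0.09],"angular":[0,0,0]},
  {"xyz":[0,0,-0.09],"angular":[0,0,0]},
  {"xyz":[0,0,-0.09],"angular":[0,0,0]},
])

```text
clock: 8.1
position: [0.5931, -0.1652, 0.1793]
ee_rot: [0.67, 0.742, 0.001, 0.001]
ft_force: [-0.2, 0.8, -0.6]
grip_width: -0.0
grasp_force: 0.0
```

Run:
```python
from workcell import *
from h import *
o=get_obs();print(o["position"],o["ft_force"]);go(o,case(-93.5,0,180))
```

```text
[ 0.59309189 -0.16522964  0.17927063] [-0.224565    0.79563416 -0.602792  ]
shift [ 0.1074 -0.1152 -0.001 ] tilt z [ 0.002 -0.    -1.   ] y yaw 5.87
```

>>> carry_out([
  {"xyz":[0.035,-0.035,-0.001],"angular":[0,0,0]},
  {"xyz":[0.07,-0.07,-0.001],"angular":[0,0,0]},
  {"xyz":[0.107,-0.105,-0.001],"angular":[0,0,0]},
  {"xyz":[0.107,-0.115,-0.001],"angular":[0,0,0]},
  {"xyz":[0.107,-0.115,-0.001],"angular":[0,0,0]},
  {"xyz":[0.107,-0.115,-0.001],"angular":[0,0,0]},
], hand=1)

```text
clock: 8.7
position: [0.4676, -0.0708, 0.1791]
ee_rot: [0.67, 0.742, 0.0, 0.0]
ft_force: [0.9, -0.2, 0.9]
grip_width: 0.992
grasp_force: 0.0
```

Run:
```python
from workcell import *
from h import *
import cv2
o=get_obs();print(o["position"],o["ft_force"],o["grip_width"]);go(o,case(-93.5,0,87.5))
a=camera("scene")["img"][172:304,205:340];c=camera("wrist");b=c["img"];np.savez("w4.npz",**c)
cv2.imwrite("pics/c4.png",np.hstack([cv2.resize(a,(398,420),interpolation=cv2.INTER_CUBIC),b[:,80:480]])[:,:,::-1])
```

```text
[ 0.46757839 -0.07084513  0.17912948] [ 0.8914178  -0.23820137  0.85953363] 0.9919401968264727
shift [ 0.0007 -0.0001  0.0916] tilt z [ 0.  0. -1.] y yaw 5.84
```

View pics/c4.png

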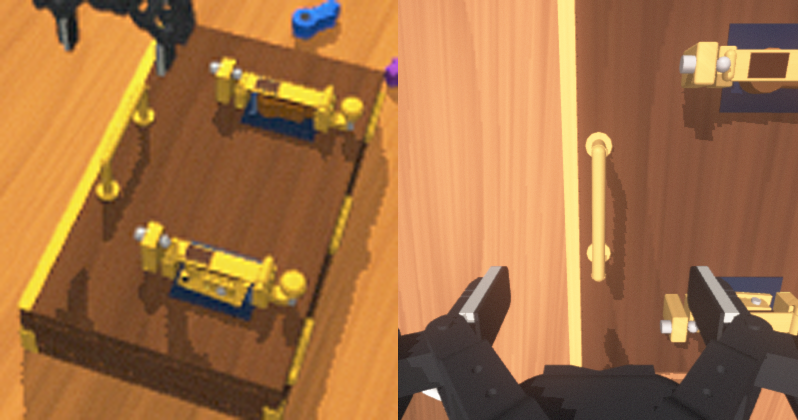

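Both clips lie flat and shut, at (290,95) and (210,262). The handle bar stands midway between the open fingers (bar column 598, pads at 490 and 710). Descend and grip.

>>> carry_out([
  {"xyz":[0.001,0,0.03],"angular":[0,0,0]},
  {"xyz":[0.001,0,0.06],"angular":[0,0,0]},
  {"xyz":[0.001,0,0.085],"angular":[0,0,0]},
  {"xyz":[0.001,0,0.091],"angular":[0,0,0]},
  {"xyz":[0.001,0,0.091],"angular":[0,0,0]},
])

```text
clock: 9.3
position: [0.4669, -0.0702, 0.0877]
ee_rot: [0.67, 0.742, -0.001, -0.0]
ft_force: [0.7, 0.5, 0.5]
grip_width: 0.999
grasp_force: 0.0
```

>>> carry_out([
  {"xyz":[0,0,0],"angular":[0,0,0]},
  {"xyz":[0,0,0],"angular":[0,0,0]},
  {"xyz":[0,0,0],"angular":[0,0,0]},
  {"xyz":[0,0,0],"angular":[0,0,0]},
  {"xyz":[0,0,0],"angular":[0,0,0]},
  {"xyz":[0,0,0],"angular":[0,0,0]},
  {"xyz":[0,0,0],"angular":[0,0,0]},
  {"xyz":[0,0,0],"angular":[0,0,0]},
], hand=0, grip_force=60)

```text
clock: 10.1
position: [0.4674, -0.0694, 0.0887]
ee_rot: [0.67, 0.742, 0.0, 0.0]
ft_force: [-0.9, 0.3, 5.8]
grip_width: 0.09
grasp_force: 58.7
```

Run:
```python
from workcell import *
from h import *
o=get_obs();print(o["position"],o["ft_force"],o["grip_width"]);go(o,case(-93.5,0,87.5))
for d in range(0,41,4):
    a=np.radians(d);c,s=np.cos(a),np.sin(a)
    print(d,round(-222*c+56*s+222,1),round(-(222*s+56*c-56),1))
```

```text
[ 0.46738327 -0.06935688  0.0886772 ] [-0.85319851  0.34826309  5.75528708] 0.09018531142234751
shift [-0.0008  0.      0.0012] tilt z [ 0.001  0.    -1.   ] y yaw 5.87
0 0.0 -0.0
4 4.4 -15.3
8 10.0 -30.4
12 16.5 -44.9
16 24.0 -59.0
20 32.5 -72.6
24 42.0 -85.5
28 52.3 -97.7
32 63.4 -109.1
36 75.3 -119.8
40 87.9 -129.6
```

>>> carry_out([
  {"xyz":[0,0.002,-0.008],"angular":[0,0,0]},
  {"xyz":[0,0.0044,-0.0153],"angular":[0,0,0]},
  {"xyz":[0,0.0072,-0.023],"angular":[0,0,0]},
  {"xyz":[0,0.01,-0.0304],"angular":[0,0,0]},
  {"xyz":[0,0.0132,-0.0377],"angular":[0,0,0]},
  {"xyz":[0,0.0165,-0.0449],"angular":[0,0,0]},
  {"xyz":[0,0.0202,-0.052],"angular":[0,0,0]},
  {"xyz":[0,0.024,-0.059],"angular":[0,0,0]},
  {"xyz":[0,0.0282,-0.0658],"angular":[0,0,0]},
  {"xyz":[0,0.0325,-0.0726],"angular":[0,0,0]},
  {"xyz":[0,0.0325,-0.0726],"angular":[0,0,0]},
])

```text
clock: 11.2
position: [0.4991, -0.0662, 0.1617]
ee_rot: [0.67, 0.742, -0.0, -0.001]
ft_force: [-7.9, -0.4, -2.5]
grip_width: 0.09
grasp_force: 58.7
```

```bash
cat >> h.py <<'E'
def est(o):
    g=R.from_quat(o["ee_rot"]).as_matrix();p=o["position"]-.019*g[:,2];q=R.from_euler('z',YAW).inv().apply(p-T)*1e3
    x,z=128.5-q[0],q[2]-50.5
    print("bar case",q.round(1),"r",np.hypot(x,z).round(1),"vs 228.95; angle",np.degrees(np.arctan2(z,x)-np.arctan2(56,222)).round(2),"F",o["ft_force"].round(1),"tq",o["torque"].round(2),o["grip_width"],o["grasp_force"])
E
python3 - <<'E'
from workcell import *
from h import *
o=get_obs();est(o);go(o,case(-93.5,0,87.5))
E
```

```text
bar case [-61.6   0.8 180.7] r 230.5 vs 228.95; angle 20.25 F [-7.9 -0.4 -2.5] tq [-0.04  1.58 -0.05] 0.09040185440221479 58.712623715400696
shift [-0.0008 -0.0317  0.0743] tilt z [-0.002  0.    -1.   ] y yaw 5.85
```

>>> carry_out([
  {"xyz":[0,0.0047,-0.0065],"angular":[0,0,0]},
  {"xyz":[0,0.0095,-0.0129],"angular":[0,0,0]},
  {"xyz":[0,0.0146,-0.019],"angular":[0,0,0]},
  {"xyz":[0,0.0198,-0.0251],"angular":[0,0,0]},
  {"xyz":[0,0.0254,-0.0308],"angular":[0,0,0]},
  {"xyz":[0,0.0309,-0.0365],"angular":[0,0,0]},
  {"xyz":[0,0.0368,-0.0419],"angular":[0,0,0]},
  {"xyz":[0,0.0428,-0.0472],"angular":[0,0,0]},
  {"xyz":[0,0.0491,-0.0521],"angular":[0,0,0]},
  {"xyz":[0,0.0554,-0.057],"angular":[0,0,0]},
  {"xyz":[0,0.0554,-0.057],"angular":[0,0,0]},
  {"xyz":[0,0.0554,-0.057],"angular":[0,0,0]},
])

```text
clock: 12.4
position: [0.5533, -0.0608, 0.2199]
ee_rot: [0.67, 0.742, -0.001, -0.001]
ft_force: [-17.5, 1.3, 16.0]
grip_width: 0.086
grasp_force: 59.5
```

Run:
```python
from workcell import *
from h import *
import cv2
est(get_obs())
a=camera("scene");b=camera("side");np.savez("s5.npz",**a);np.savez("d5.npz",**b)
cv2.imwrite("pics/c5.png",np.hstack([cv2.resize(a["img"][140:304,205:345],(398,466),interpolation=cv2.INTER_CUBIC),cv2.resize(b["img"][108:272,212:352],(398,466),interpolation=cv2.INTER_CUBIC)])[:,:,::-1])
est(get_obs())
```

```text
bar case [ -7.1   0.6 238.9] r 232.2 vs 228.95; angle 40.09 F [-17.5   1.3  16. ] tq [ 0.06  4.14 -0.07] 0.08642886793690438 59.523128271102905
bar case [ -7.3   0.6 238.8] r 232.2 vs 228.95; angle 40.05 F [-17.9  -0.   16. ] tq [ 0.01  4.12 -0.02] 0.09225748637166788 59.50998902320862
```

View pics/c5.png

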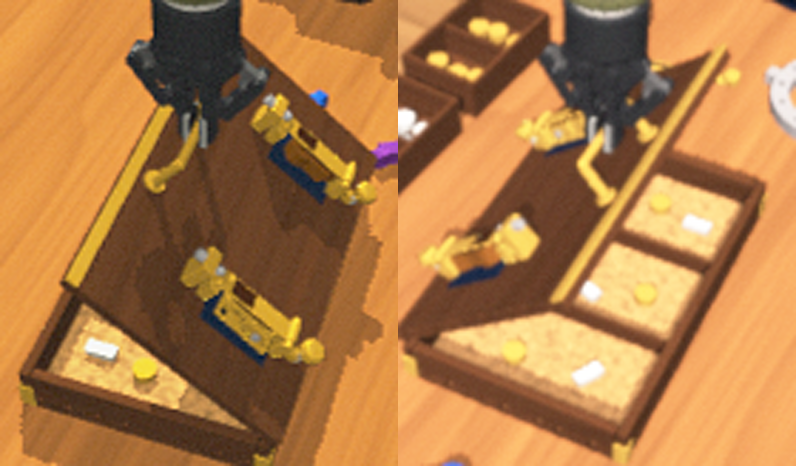

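The board is raised about 40° with both clips flat and shut over their fittings; the straps are at (245,310) and (310,150) in the left half, and the fingers are on the bar at (195,130). I check the angle from the free-edge corners.

Run:
```python
from h import *
r=R.from_euler('z',YAW);S=np.load("s5.npz");D=np.load("d5.npz")
f=lambda c,x,y,u0,v0:(u0+x*140/398-.5,v0+y*164/466-.5)
for c,p,y in((S,f(S,70,285,205,140),-.19),(S,f(S,165,108,205,140),.0),(D,f(D,725-398,50,212,108),-.19),(D,f(D,560-398,302,212,108),.19)):
    o,d=ray(c,*p);o=r.inv().apply(o-T);d=r.inv().apply(d);q=o+d*(y-o[1])/d[1]
    x,z=.1285-q[0],q[2]-.0505;print(q.round(4),np.hypot(x,z),np.degrees(np.arctan2(z,x)),"less thickness up to 3.16")
# shaded strap and knob tops: hinge-plane intersection for face angle
for c,p,y in((S,f(S,315,350,205,140),-.105),(S,f(S,362,190,205,140),.105)):
    o,d=ray(c,*p);o=r.inv().apply(o-T);d=r.inv().apply(d);q=o+d*(y-o[1])/d[1];print(q.round(4))
```

```text
[-0.0527 -0.19    0.217 ] 0.246058658775363 42.57891233679495 less thickness up to 3.16
[-0.038   0.      0.2536] 0.26263183774391463 50.66462340646115 less thickness up to 3.16
[-0.0578 -0.19    0.2151] 0.24860501683794287 41.44661964208662 less thickness up to 3.16
[-0.0573  0.19    0.2179] 0.2501164120259678 42.01817105958552 less thickness up to 3.16
[ 0.1418 -0.105   0.0977]
[0.1354 0.105  0.0969]
```

>>> carry_out([
  {"xyz":[0,0,-0.001],"angular":[0,0,0]},
  {"xyz":[0,0,-0.002],"angular":[0,0,0]},
  {"xyz":[0,0,-0.002],"angular":[0,0,0]},
  {"xyz":[0,0,-0.002],"angular":[0,0,0]},
  {"xyz":[0,0,-0.002],"angular":[0,0,0]},
  {"xyz":[0,0,-0.002],"angular":[0,0,0]},
], grip_force=80)

```text
clock: 13.1
position: [0.5539, -0.0607, 0.2207]
ee_rot: [0.67, 0.742, -0.0, -0.001]
ft_force: [-7.2, -0.5, 1.0]
grip_width: 0.083
grasp_force: 78.6
```

Run:
```python
from workcell import *
from h import *
import cv2
est(get_obs())
c=camera("wrist");np.savez("w6.npz",**c);cv2.imwrite("pics/w6.png",c["img"][:,:,::-1])
o=get_obs();est(o);print(np.abs(o["joint_velocities"]).max())
```

```text
bar case [ -6.5   0.6 239.7] r 232.4 vs 228.95; angle 40.32 F [-7.2 -0.5  1. ] tq [-0.11  1.86 -0.05] 0.08334369619913276 78.64094495773315
bar case [ -6.5   0.6 239.6] r 232.4 vs 228.95; angle 40.32 F [-8.2 -0.8  1.3] tq [-0.13  1.82  0.  ] 0.08274830597802842 78.64126682281494
0.0019675374072675423
```

View pics/w6.png

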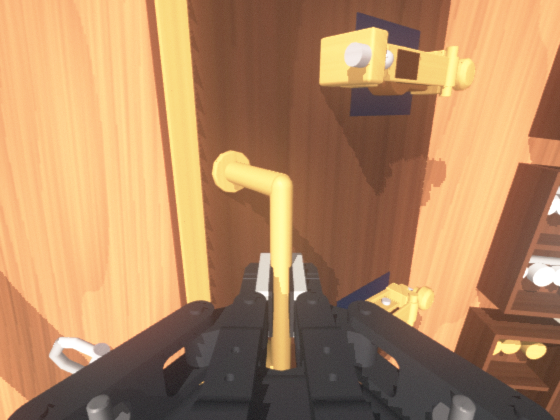

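The bar (column 281) is held between the pads, and both clips are shut at (385,65) and (385,305). The arm is still and the forces are low, so I hand in.

```bash
python3 -c "
from workcell import *
print(hand_in())"
```

```text
the job is handed in; nothing more can be done
None
```

I handed the job in with both clips snapped shut over their fittings and the board held steady by its handle at about 40° (my estimates run 39.7° to 40.3°); the result has not been reported back.

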